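# Gauge a block-mounted print at the flip stop

## Task

On the darkroom's mounting board, flip down the stop with the blue knob and slide the block-mounted print along the fence until it meets that stop, lying flat and square with its long side along the fence. Then flip the blue stop fully up again, leaving the print in place. Leave the stop with the yellow knob up throughout.

Things in the scene. Friction and masses are not known exactly. Their poses are not given: they have to be found in the camera images.
- blue_stop (a joint): Flip stop with blue ball knob, hinged on a saddle on the fence. Rad: 0 = down (plate hangs in front of the fence), 1.4 = fully up; starts up. Stiff hinge: stays where left. Push the knob along its arc, towards the robot to flip down, away to flip up (1 to 3 N). Down, arm and plate fill x -66 to 0, y -10 to 10, z -40 to 8 mm in the frame of blue_stop_hinge; up, they reach x -51, z 67.
- blue_knob (a point): Centre of the blue knob, a 24 mm ball on an 8 mm rod, 80 mm from the hinge axis. It moves with the stop. In the frame of blue_stop_hinge it is at x = -80 cos(0.873 + q), y = 0, z = 80 sin(0.873 + q) mm for joint value q: down, it leans towards the robot (x -51, z 61); fully up, it leans away (x 52, z 61).
- blue_stop_hinge (a point): Fixed point on the blue stop's hinge axis, over the fence's centre line, 56 mm above the bench. Axes: x level, square to the fence, away from the robot; y along the fence to the robot's left; z up. The fence is an aluminium bar 24 mm wide: front face at x = -12, top at z = -12; the board's top is at z = -44 mm. Fence and board run past both stops.
- print_center (a point): Centre of the loose block-mounted print: wooden block 60 (x) by 100 (y) by 30 mm (z), about 150 g, grey picture on top. It lies on the board between the stops, long side along the fence and 2 to 8 mm in front of it. Against fence and blue stop, its centre is at x = -42, y = +60 or -60 mm (the side it comes from), z = -29 mm in the frame of blue_stop_hinge.
- yellow_stop (a joint): The other flip stop, the same but with a yellow knob, on the same fence at the print's other side, 320 to 420 mm from the blue one (Blue may be left or right). Same joint values; it starts up (1.3 to 1.4) and is to stay up.

How it is judged:
By the outcome, as a careful person would: the job done as asked, in the order asked, and still so for the second after the job is handed in, with the robot touching nothing.
It also fails if it takes over 64 s, if anything falls off the work surface, if the arm or the gripper's body presses on something with over 40 N, if the wrist force passes 120 N, or if a joint passes its speed limit or range.

## Robot

A 7-joint arm with a two-finger parallel gripper is mounted at the origin on the work surface. World frame = base frame: x ahead of the robot, y to its left, z up, the work surface at z = 0. Lengths are in m, angles in rad, forces in N, time in s.
With the tool pointing down it reaches from about 0.35 to 0.9 m from the base axis. Payload 19.9 kg.
Tool frame: the origin (TCP) lies on the centre line of the jaws, within the pads' length; the fingertips stand 22 mm ahead of it and the grasp point (between the pads) lies 3 mm ahead of it; y points along the fingers, x is the direction in which the jaws open and shut, and the axes are right-handed (so a half turn about y gives the same grasp; the last joint's range is limited). The gripper opens to 85 mm and grips with 20 to 120 N. Pads are 22 mm wide; open, the fingers measure 114 mm over their backs; the gripper's body (76 mm by 85 mm) begins 54 mm behind the grasp point. The pads swing forward as they close: fully open they stand 13 mm farther back than shut.
Start: joints at [-1.312, 0.417, -0.01, 1.614, 0.005, 1.111, -0.053], TCP at [0.185, 0.597, 0.253] pointing down, gripper open.
Joint ranges: [-2.81, 2.81], [-0.39, 2.02], [-1.27, 1.25], [0.06, 2.57], [-1.19, 4.33], [0.19, 2], [-2.82, 2.82]. Speed limits (rad/s): [1.89, 1.89, 2.39, 2.39, 3.01, 3.01, 3.01].

## Interface

Orientations are given as a unit quaternion [w, x, y, z].
In Python, from rig import readout, optics, ticket gives the robot as it stands. The module is installed in compiled form; this text tells all that it offers.
- The arm moves only by the shell command python3 -m crank 'ROWS' [OPENING] [FORCE]. ROWS is a JSON object of lists of equal length, an entry for each row: "translation": the shift along the tool's x, y, z in mm, a list of three; "dr": the turn, a rotation vector about the tool's x, y, z in degrees, a list of three. In form: {"translation": [[dx, dy, dz], ...], "dr": [[ax, ay, az], ...]}. A call has 1 to 10 rows; each row is the pose to reach, as a shift and turn from the pose measured when the call began, along the tool's axes at that moment; what a row does not reach only later rows make up. A row lasts 1/10 s, in which the tool goes at most 50 mm and 8.59 degrees, less where a joint would pass 70% of its speed; a pose out of reach is approached as far as the arm can. A call with a gripper value outside its range is refused whole. OPENING is the finger opening in mm, from 0 to 85.4, set as the call begins (- or left out, the last holds). The fingers move at their own pace and stop on an object; FORCE is the grip in N (left out, the last holds). Time passes only in rows, so rows that repeat a pose let the fingers close. It gives the time, the measured TCP pose, the force and the opening at its end, in the units of the state.
- readout.observe(): the state, without advancing time (a new reading comes with each control period).
- optics.grab_frame(name): name is "scene" or "top" or "wrist"; returns (picture, depth): 384x512x3 uint8, red, green, blue; 384x512 float32, m along the optical axis (not along the pixel's ray), 0 where there is no reading.
- optics.calibration(name): a dict with "intrinsics" (3x3 intrinsics, pixels), "world_from_camera" (4x4, takes a point from camera to world coordinates); the wrist camera has in their place "hand_eye" (4x4, takes a point from camera to tool coordinates, whose origin is the TCP and whose axes are the tool frame's). Camera axes: x right, y up, looking along -z (the intrinsics and any distortion apply to the point x, -y, -z); pixel columns grow to the right and rows downward; lengths in m; the calibration is good to about 2 mm. A picture is of the moment at which its call begins: read the wrist's pose just before it. calibration takes no time and is no camera call.
- ticket.finish_job(): hands the job in, once; it reports no verdict.
The state is a dict: "time_s": time; "joints": joint angles; "qvel": joint speeds; "joint_efforts": joint torques, N m; "tcp_pos": TCP position; "eef_rot": TCP orientation; "contact_force": force on the tool from outside, world axes, zero at the start; "torque": the same for the moment, N m; "opening": opening from 0.0 (shut) to 1.0 (fully open).
Only numpy, scipy, OpenCV 4.12 (cv2) and the standard library are available. Lean on these libraries where they do the work, as an engineer would, in place of code of your own. Each camera call takes 0.05 s, during which the arm holds its last target.

## Working session

There is one attempt and no reset: what is moved stays moved. The work goes in short steps, Python scripts to look and compute and a shell command to move; the robot and the scene stay as the last step left them, time stands still between calls to the robot, and variables do not carry over. Pictures are saved under pics/ and viewed, and the job is handed in when it is done.

```bash
mkdir -p pics; python3 - <<'E'
from rig import readout, optics
import cv2
s=readout.observe();print(s)
for n in ["scene","top"]:
    p,d=optics.grab_frame(n);cv2.imwrite(f"pics/{n}0.png",p[:,:,::-1])
    import numpy as np;np.savez(f"{n}0.npz",p=p,d=d)
    print(n,optics.calibration(n))
print(optics.calibration("wrist"))
E
```

```text
{'time_s': 0.0, 'joints': array([-1.31249964,  0.4179696 , -0.01032441,  1.61419372,  0.00471815,
        1.11070585, -0.05300271]), 'qvel': array([-0.0003403 , -0.00094257, -0.00063272,  0.00027256, -0.00112602,
        0.00292832, -0.00100928]), 'joint_efforts': array([-7.19818690e-04, -8.64440060e+01,  6.78168163e-01, -4.34927952e+01,
        1.89814257e-02,  7.23326550e-03, -1.67838641e-05]), 'tcp_pos': array([0.18448174, 0.59680438, 0.25265468]), 'eef_rot': array([-0.56876417,  0.56934553,  0.41939948, -0.42006793]), 'contact_force': array([-0.08566063, -0.05837838,  0.04378757]), 'torque': array([-0.01802921, -0.03599079, -0.00492403]), 'opening': 0.9988202215904899}
scene {'intrinsics': array([[354.80939401,   0.        , 249.35154411],
       [  0.        , 354.80939401, 184.48638379],
       [  0.        ,   0.        ,   1.        ]]), 'world_from_camera': array([[ 0.29592391, -0.59036414,  0.75093223,  1.01565049],
       [ 0.95503568,  0.19794416, -0.22073731, -0.15162687],
       [-0.01832725,  0.78248852,  0.62239523,  0.49623037],
       [ 0.        ,  0.        ,  0. 
[... 289 characters left out ...]
-0.99984806,  0.0075494 , -0.0157116 , -0.0038284 ],
       [-0.01497987,  0.08877582,  0.99593898,  0.90514359],
       [ 0.        ,  0.        ,  0.        ,  1.        ]])}
{'intrinsics': array([[325.05752494,   0.        , 251.41395803],
       [  0.        , 325.05752494, 191.26953351],
       [  0.        ,   0.        ,   1.        ]]), 'hand_eye': array([[ 9.99999708e-01, -6.15017216e-04, -4.54544074e-04,
         3.35612615e-04],
       [-2.42457857e-04,  3.08739707e-01, -9.51146537e-01,
        -1.21359023e-01],
       [ 7.25307300e-04,  9.51146369e-01,  3.08739467e-01,
         7.98230539e-02],
       [ 0.00000000e+00,  0.00000000e+00,  0.00000000e+00,
         1.00000000e+00]])}
```

View pics/scene0.png

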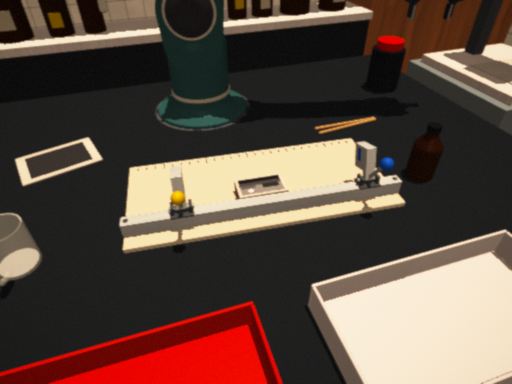

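View pics/top0.png

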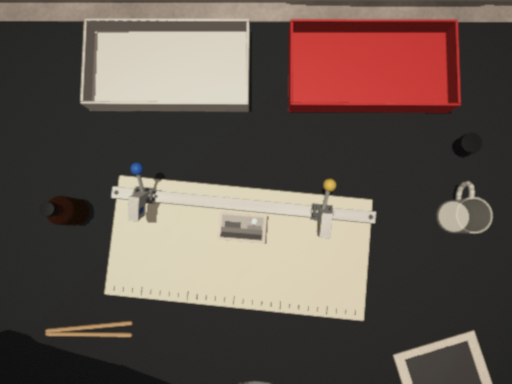

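Top view: blue knob is at (137,169) at the left end (+y), yellow knob at (330,185), print at about (243,228), so it slides to +y. There is a bottle at (62,210).

```bash
cat > h.py <<'E'
import numpy as np,cv2
from rig import readout,optics
from scipy.spatial.transform import Rotation as R
def rot(s): q=s["eef_rot"]; return R.from_quat([q[1],q[2],q[3],q[0]]).as_matrix()
def wfc(n,s=None):
    c=optics.calibration(n)
    if n!="wrist": return c["intrinsics"],c["world_from_camera"]
    T=np.eye(4);T[:3,:3]=rot(s);T[:3,3]=s["tcp_pos"];return c["intrinsics"],T@c["hand_eye"]
def ray(KT,uv):
    K,T=KT;u,v=uv;d=np.array([(u-K[0,2])/K[0,0],-(v-K[1,2])/K[1,1],-1.]);return T[:3,3],T[:3,:3]@d
def onz(KT,uv,z):
    o,d=ray(KT,uv);return o+d*(z-o[2])/d[2]
def tri(r1,r2):
    (a,d),(b,e)=r1,r2;A=np.stack([d,-e],1);t=np.linalg.lstsq(A,b-a,rcond=None)[0]
    p,q=a+d*t[0],b+e*t[1];return (p+q)/2,np.linalg.norm(p-q)
def mask(p,col):
    h=cv2.cvtColor(p,cv2.COLOR_RGB2HSV)
    lo,hi={"blue":((105,150,60),(125,255,255)),"yellow":((18,170,100),(30,255,255))}[col]
    return cv2.inRange(h,np.array(lo),np.array(hi))
def blob(p,col,):
    n,l,st,c=cv2.connectedComponentsWithStats(mask(p,col))
    i=1+np.argmax(st[1:,4]);return c[i],st[i]
E
python3 - <<'E'
from h import *
S=np.load("scene0.npz");T=np.load("top0.npz")
ks,kt=wfc("scene"),wfc("top")
for c in ["blue","yellow"]:
    a,sa=blob(S["p"],c);b,sb=blob(T["p"],c);print(c,a,sa,b,sb)
    print(tri(ray(ks,a),ray(kt,b)),onz(kt,b,.117))
s=readout.observe();print(rot(s).round(3))
p=T["p"];g=cv2.cvtColor(p,cv2.COLOR_RGB2HSV)
big=cv2.resize(p[150:330,90:390],None,fx=2.6,fy=2.6,interpolation=cv2.INTER_CUBIC);cv2.imwrite("pics/topz.png",big[:,:,::-1])
for x in (180,290): print(x,[(y,tuple(p[y,x])) for y in range(186,222)])
E
```

```text
blue [386.53896104 163.02597403] [380 157  14  14 154] [136.33333333 168.18018018] [131 163  12  12 111]
(array([0.58722707, 0.23170518, 0.1252304 ]), np.float64(0.0005191155749187571)) [0.58834605 0.23394866 0.117     ]Traceback (most recent call last):
  File "<stdin>", line 5, in <module>
  File "h.py", line 22, in blob
    i=1+np.argmax(st[1:,4]);return c[i],st[i]
        ~~~~~~~~~^^^^^^^^^^
    return _wrapfunc(a, 'argmax', axis=axis, out=out, **kwds)
    return bound(*args, **kwds)
ValueError: attempt to get argmax of an empty sequence
```

```bash
python3 - <<'E'
import numpy as np,cv2
p=np.load("scene0.npz")["p"]
cv2.imwrite("pics/scz.png",cv2.resize(p[120:250,110:450],None,fx=2.3,fy=2.3,interpolation=cv2.INTER_CUBIC)[:,:,::-1])
E
```

```text
(no output)
```

View pics/scz.png

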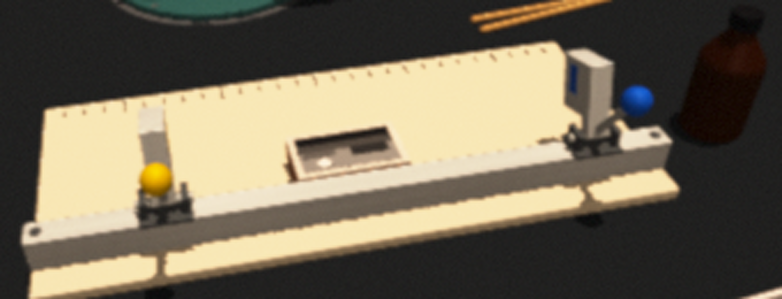

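```bash
sed -i 's/(18,170,100),(30,255,255)/(17,150,80),(32,255,255)/' h.py; python3 - <<'E'
from h import *
S=np.load("scene0.npz");T=np.load("top0.npz")
ks,kt=wfc("scene"),wfc("top")
for n in "p",:
  print(S["p"][197,178],T["p"][185,330])
p=T["p"]
big=cv2.resize(p[150:330,90:390],None,fx=2.6,fy=2.6,interpolation=cv2.INTER_CUBIC);cv2.imwrite("pics/topz.png",big[:,:,::-1])
s=readout.observe();print(rot(s).round(3))
for x in (190,290): print(x,[(y,tuple(map(int,p[y,x]))) for y in range(188,222)])
d=T["d"]
for uv in [(136,168),(330,185),(243,228),(230,203),(62,210),(200,260)]:
    o,dr=ray(kt,uv); print(uv,o+dr*d[uv[1],uv[0]])
for c in ["blue","yellow"]:
    a,sa=blob(S["p"],c);b,sb=blob(T["p"],c);print(c,a,sa,b,sb)
    print(tri(ray(ks,a),ray(kt,b)),onz(kt,b,.117))
E
```

```text
[241 190   0] [218 191  98]
[[ 0.295 -0.    -0.955]
 [ 0.955 -0.001  0.295]
 [-0.001 -1.    -0.   ]]
190 [(188, (221, 213, 187)), (189, (221, 213, 187)), (190, (221, 213, 187)), (191, (221, 212, 186)), (192, (220, 212, 186)), (193, (217, 209, 186)), (194, (211, 204, 187)), (195, (214, 206, 192)), (196, (216, 208, 194)), (197, (217, 210, 196)), (198, (219, 212, 197)), (199, (219, 212, 197)), (200, (218, 211, 196)), (201, (217, 210, 196)), (202, (217, 210, 195)), (203, (214, 208, 194)), (204, (203, 197, 182)), (205, (181, 174, 155)), (206, (206, 199, 173)), (207, (219, 211, 185)), (208, (220, 213, 186)), (209, (221, 213, 186)), (210, (221, 213, 186)), (211, (221, 213, 186)), (212, (221, 213, 187)), (213, (221, 213, 186)), (214, (221, 213, 186)), (215, (220, 213, 186)), (216, (220, 213, 186)), (217, (220, 213, 186)), (218, (221, 213, 186)), (219, (221, 213, 186)), (220, (221, 213, 186)), (221, (220, 213, 186))]
290 [(188, (44, 43, 42)), (189, (45, 45, 43)), (190, (66, 63, 56)), (191, (136, 128, 109)), (192, (197, 187, 163)), (193, (217, 207, 182)), (194, (221, 211, 185)), (195, (221, 21
[... 657 characters left out ...]
0.22962537 0.13349383]
(330, 185) [ 0.55653677 -0.14112473  0.12978688]
(243, 228) [0.47412123 0.02677964 0.04009618]
(230, 203) [0.52646787 0.05465643 0.04439113]
(62, 210) [0.50615129 0.38425368 0.10029684]
(200, 260) [0.404486   0.1200375  0.01345928]
blue [386.53896104 163.02597403] [380 157  14  14 154] [136.33333333 168.18018018] [131 163  12  12 111]
(array([0.58722707, 0.23170518, 0.1252304 ]), np.float64(0.0005191155749187571)) [0.58834605 0.23394866 0.117     ]
yellow [55.45762712 19.72881356] [ 48  13  16  15 177] [329.20930233 184.59302326] [323 179  13  12  86]
(array([ 0.53887452, -0.16562305,  0.38509108]), np.float64(0.14055526647515493)) [ 0.55877017 -0.14187016  0.117     ]
```

View pics/topz.png

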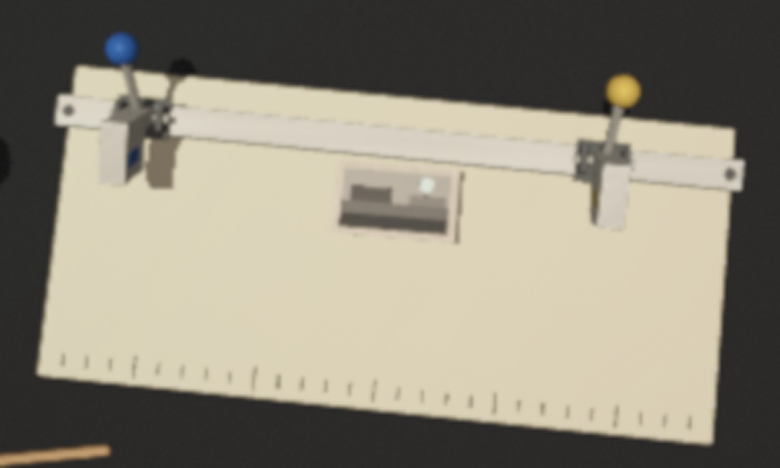

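```bash
python3 - <<'E'
from h import *
T=np.load("top0.npz");kt=wfc("top");p=T["p"]
a=onz(kt,(190,199),.044);b=onz(kt,(290,208.8),.044)
s1=onz(kt,(90+68/2.6,150+110/2.6),.044);s2=onz(kt,(90+730/2.6,150+173/2.6),.044)
print(a,b,s1,s2)
Y=(s1-s2);Y/=np.linalg.norm(Y);X=np.array([Y[1],-Y[0],0]);print("Y",Y,(a-b)/np.linalg.norm(a-b))
for c in ["blue","yellow"]:
    k=onz(kt,blob(p,c)[0],.117); o=(a+b)/2
    print(c,k,"x from fence",(k-o)@X,"hinge",o+Y*((k-o)@Y))
    if c=="blue":H=o+Y*((k-o)@Y)
# print: picture corners from zoom
cs=np.array([(338,165),(462,172),(457,243),(334,232)])/2.6+[90,150]
C=[onz(kt,c,.042) for c in cs]
for c in C: print("corner hinge frame",((c-H)@X).round(4),((c-H)@Y).round(4))
s=readout.observe();R_=rot(s)
print("angle fence",np.degrees(np.arctan2(Y[1],Y[0])),"tool x",np.degrees(np.arctan2(R_[1,0],R_[0,0])))
np.savez("H.npz",H=H,X=X,Y=Y)
bc=onz(kt,(62,210),.09);print("bottle",(bc-H)@X,(bc-H)@Y)
E
```

```text
[0.53431268 0.13958184 0.044     ] [ 0.51525638 -0.07192222  0.044     ] [0.54736495 0.29731279 0.044     ] [ 0.50039561 -0.24097908  0.044     ]
Y [0.08692597 0.99621477 0.        ] [0.0897355  0.99596563 0.        ]
blue [0.58834605 0.23394866 0.117     ] x from fence 0.04592540597077065 hinge [0.54259449 0.23794077 0.044     ]
yellow [ 0.55877017 -0.14187016  0.117     ] x from fence 0.04912988866878471 hinge [ 0.50982625 -0.1375995   0.044     ]
corner hinge frame -0.024 -0.165
corner hinge frame -0.0201 -0.2658
corner hinge frame -0.0774 -0.2671
corner hinge frame -0.0782 -0.1673
angle fence 85.01321516712922 tool x 72.82510867785591
bottle -0.048974966093600227 0.1475792822578913
```

```bash
cat >> h.py <<'E'
Z=np.load("H.npz");H=Z["H"].copy();H[2]=.056;FX,FY=Z["X"],Z["Y"]
def hf(p): d=np.asarray(p)-H; return np.array([d@FX,d@FY,d[2]])*1000
def goto(*targets):
    s=readout.observe();Rm=rot(s);cur=hf(s["tcp_pos"])
    print("t",round(s["time_s"],2),"tcp hinge mm",cur.round(1),"F",(np.array([s["contact_force"]@FX,s["contact_force"]@FY,s["contact_force"][2]])).round(1),"op",round(s["opening"],2))
    for t in targets:
        w=H+(FX*t[0]+FY*t[1])/1000+np.array([0,0,t[2]/1000]);print(t,"tool shift",(Rm.T@(w-s["tcp_pos"])*1000).round(1))
    w=R.from_matrix(Rm.T@np.stack([FY,[0,0,-1],-FX],1)).as_rotvec(degrees=True);print("turn to align",w.round(2))
E
python3 -c "
from h import *
goto((-150,0,190),(100,0,190))"
```

```text
t 0.1 tcp hinge mm [-388.   326.4  196.8] F [0.1 0.4 0.1] op 1.0
(-150, 0, 190) tool shift [-268.8    7.1 -301.5]
(100, 0, 190) tool shift [-216.1    7.  -545.9]
turn to align [ -0.   -12.19  -0.06]
```

```bash
python3 -m crank '{"translation":[[-15,0,-39],[-31,0,-78],[-46,0,-117],[-62,0,-156],[-77,0,-195],[-92,0,-234],[-108,0,-273],[-140,2,-340],[-175,4,-400],[-190,5,-450]],"dr":[[0,-2,0],[0,-5,0],[0,-8,0],[0,-10,0],[0,-12.2,0],[0,-12.2,0],[0,-12.2,0],[0,-12.2,0],[0,-12.2,0],[0,-12.2,0]]}' 0 20; python3 -c "
from h import *
goto((100,0,190),(85,-4,80))"
```

```text
time_s: 1.1
tcp_pos: [0.5242, 0.3093, 0.2489]
eef_rot: [-0.521, 0.521, 0.477, -0.478]
contact_force: [0.6, 1.1, 0.6]
opening: 0.003
t 1.1 tcp hinge mm [-24.5  69.5 192.9] F [0.5 1.1 0.6] op 0.0
(100, 0, 190) tool shift [ -69.6    2.9 -124.5]
(85, -4, 80) tool shift [ -73.4  112.9 -109.6]
turn to align [-0.03  0.02 -0.08]
```

```bash
python3 -m crank '{"translation":[[-25,0,-40],[-50,0,-80],[-70,0,-110],[-70,0,-110],[-70,0,-110]],"dr":[[0,0,0],[0,0,0],[0,0,0],[0,0,0],[0,0,0]]}'; python3 - <<'E'
from h import *
goto((85,0,80))
s=readout.observe();p,d=optics.grab_frame("wrist");cv2.imwrite("pics/w1.png",p[:,:,::-1])
kw=wfc("wrist",s);c,st=blob(p,"blue");print(c,st)
print(hf(onz(kw,c,.117)))
o,dr=ray(kw,c);print("depth",hf(o+dr*d[int(c[1]),int(c[0])]))
E
```

```text
time_s: 1.6
tcp_pos: [0.6279, 0.2294, 0.2482]
eef_rot: [-0.521, 0.522, 0.477, -0.478]
contact_force: [-0.3, 0.9, 0.0]
opening: 0.001
t 1.6 tcp hinge mm [ 85.7  -1.1 192.2] F [-0.4  0.9  0. ] op 0.0
(85, 0, 80) tool shift [  1.3 112.2   0.6]
turn to align [-0.09 -0.07 -0.11]
[250.65717982 135.09573092] [235 120  32  31 773]
[42.11291898 -1.36226206 61.        ]
depth [39.717718   -1.2944858  77.83812267]
```

View pics/w1.png

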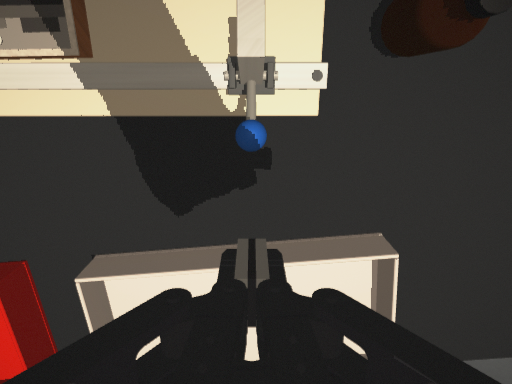

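```bash
python3 - <<'E'
from h import *
s=readout.observe();p,d=optics.grab_frame("wrist");kw=wfc("wrist",s)
g=cv2.cvtColor(p,cv2.COLOR_RGB2GRAY)
for x in (60,200,300):
    print(x,g[55:120,x].astype(int).tolist())
for uv in [(60,63),(60,89),(200,63),(200,89),(318,75)]: print(uv,hf(onz(kw,uv,.044)))
goto()
E
```

```text
60 [191, 90, 51, 122, 216, 219, 219, 211, 170, 207, 223, 224, 223, 222, 221, 220, 220, 219, 218, 219, 221, 221, 221, 220, 220, 221, 221, 222, 221, 221, 221, 221, 221, 217, 189, 196, 222, 222, 222, 222, 223, 222, 222, 223, 222, 223, 222, 223, 223, 223, 224, 223, 224, 224, 224, 223, 223, 224, 224, 224, 216, 165, 46, 46, 45]
200 [226, 226, 226, 227, 227, 227, 227, 216, 111, 105, 106, 107, 107, 108, 110, 109, 109, 111, 110, 110, 111, 112, 110, 110, 109, 109, 108, 107, 107, 107, 107, 106, 105, 103, 97, 106, 113, 113, 112, 113, 112, 113, 113, 113, 113, 113, 112, 111, 113, 113, 113, 112, 114, 112, 113, 113, 112, 112, 112, 112, 109, 91, 40, 27, 25]
300 [229, 229, 230, 230, 230, 230, 230, 221, 180, 223, 237, 236, 237, 236, 236, 236, 236, 235, 235, 235, 236, 236, 236, 235, 234, 234, 235, 235, 236, 236, 235, 234, 234, 232, 188, 153, 232, 232, 232, 232, 232, 232, 232, 232, 233, 232, 233, 232, 232, 233, 232, 233, 232, 233, 233, 233, 233, 233, 233, 233, 229, 187, 52, 46, 48]
(60, 63) [ -15.03076952 -178.87493067  -12.        ]
(60, 89) [   8.16527061 -183.04691449  -12.        ]
(200, 63) [-15.17962542 -47.9477936  -12.        ]
(200, 89) [  8.00203423 -49.04684289 -12.        ]
(318, 75) [ -4.74466777  62.98939196 -12.        ]
t 1.7 tcp hinge mm [ 84.7   0.4 192.6] F [-1.1 -0.1  0.3] op -0.0
turn to align [-0.07  0.08 -0.07]
```

```bash
sed -i 's/H\[2\]=.056;FX,FY=Z\["X"\],Z\["Y"\]/H[2]=.056;FX,FY=Z["X"],Z["Y"];H=H-.002*FX-.001*FY/' h.py
python3 -m crank '{"translation":[[0,38,0],[0,76,0],[0,113,0],[0,113,0]],"dr":[[0,0,0],[0,0,0],[0,0,0],[0,0,0]]}'; python3 -c "
from h import *
goto((68,0,79),(-25,0,79))"
```

```text
time_s: 2.1
tcp_pos: [0.6237, 0.2313, 0.1312]
eef_rot: [0.522, -0.519, -0.476, 0.482]
contact_force: [0.3, -0.2, 0.3]
opening: 0.001
t 2.1 tcp hinge mm [83.4  1.4 75.2] F [ 0.3 -0.2  0.3] op 0.0
(68, 0, 79) tool shift [-1.4 -3.7 15.4]
(-25, 0, 79) tool shift [ -1.1  -2.9 108.4]
turn to align [-0.46  0.18 -0.24]
```

```bash
python3 -m crank '{"translation":[[0,-3,8],[0,-3,16],[0,-3,24],[0,-3,32],[0,-3,40],[0,-3,48],[0,-3,56],[0,-3,64],[0,-3,72],[0,-3,80]],"dr":[[0,0,0],[0,0,0],[0,0,0],[0,0,0],[0,0,0],[0,0,0],[0,0,0],[0,0,0],[0,0,0],[0,0,0]]}'; python3 -c "
from h import *
goto((-25,0,79))"
```

```text
time_s: 3.1
tcp_pos: [0.5433, 0.2381, 0.1348]
eef_rot: [0.522, -0.519, -0.476, 0.482]
contact_force: [0.4, 0.5, -0.4]
opening: 0.0
t 3.1 tcp hinge mm [ 2.7  1.2 78.8] F [ 0.3  0.5 -0.4] op 0.0
(-25, 0, 79) tool shift [-1.1  0.  27.7]
turn to align [-0.47  0.19 -0.24]
```

```bash
cat > look.py <<'E'
import sys
from h import *
n,f=sys.argv[1:3]; s=readout.observe()
p,d=optics.grab_frame(n);cv2.imwrite("pics/"+f,p[:,:,::-1] if n=="wrist" else cv2.resize(p[120:250,100:440] if n=="scene" else p[140:330,60:390],None,fx=2.3,fy=2.3,interpolation=cv2.INTER_CUBIC)[:,:,::-1])
E
python3 look.py scene s2.png
```

```text
(no output)
```

View pics/s2.png

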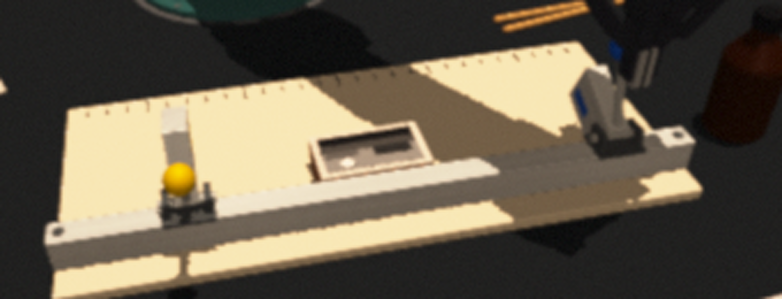

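The blue stop is partway down, with the knob just ahead of the fingers at (615,48). I'll keep pushing.

```bash
python3 -m crank '{"translation":[[0,0,6],[0,0,12],[0,0,18],[0,0,22],[0,0,24],[0,0,26]],"dr":[[0,0,0],[0,0,0],[0,0,0],[0,0,0],[0,0,0],[0,0,0]]}'; python3 -c "
from h import *
goto((-25,0,79))"; python3 look.py scene s3.png
```

```text
time_s: 3.75
tcp_pos: [0.5163, 0.2405, 0.135]
eef_rot: [0.522, -0.519, -0.476, 0.482]
contact_force: [0.2, -0.4, -0.9]
opening: 0.003
t 3.75 tcp hinge mm [-24.4   1.3  79. ] F [ 0.2 -0.4 -0.9] op 0.0
(-25, 0, 79) tool shift [-1.3  0.   0.6]
turn to align [-0.5   0.22 -0.24]
```

View pics/s3.png

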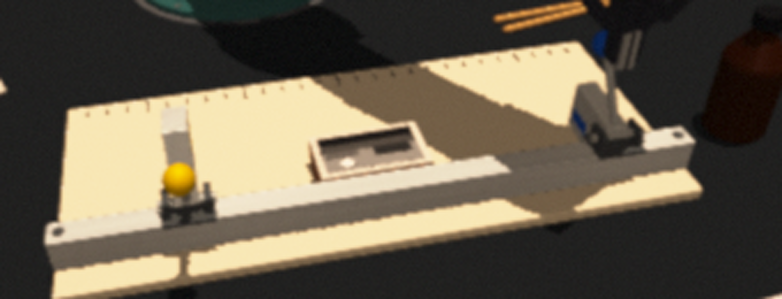

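```bash
python3 -m crank '{"translation":[[0,0,2],[0,0,4],[0,0,6],[0,0,6]],"dr":[[0,0,0],[0,0,0],[0,0,0],[0,0,0]]}'; python3 -c "
from h import *
goto()"; python3 look.py scene s4.png
```

```text
time_s: 4.2
tcp_pos: [0.511, 0.2409, 0.1352]
eef_rot: [0.521, -0.52, -0.476, 0.481]
contact_force: [8.2, 0.0, -5.8]
opening: 0.003
t 4.2 tcp hinge mm [-29.8   1.1  79.2] F [ 8.2  0.8 -5.8] op 0.0
turn to align [-0.39  0.2  -0.22]
```

View pics/s4.png

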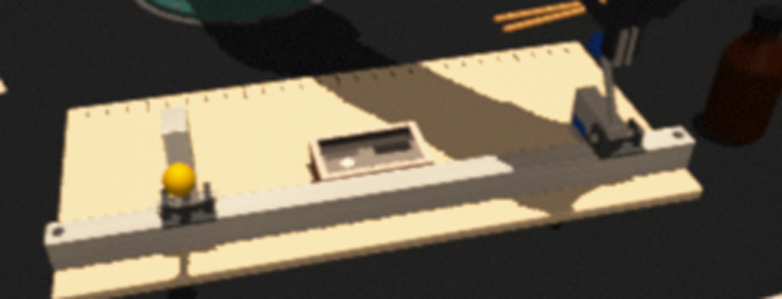

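```bash
python3 -m crank '{"translation":[[0,0,-6],[0,0,-14],[0,-40,-14],[0,-80,-14],[0,-110,-5],[0,-110,30],[0,-110,60],[0,-110,60]],"dr":[[0,0,0],[0,0,0],[0,0,0],[0,0,0],[0,0,0],[0,0,0],[0,0,0],[0,0,0]]}'; python3 -c "
from h import *
goto((-120,-190,120))"; python3 look.py wrist w5.png
```

```text
time_s: 5.05
tcp_pos: [0.4495, 0.2469, 0.246]
eef_rot: [0.521, -0.519, -0.477, 0.482]
contact_force: [1.4, 0.5, -0.5]
opening: 0.002
t 5.05 tcp hinge mm [-91.5   1.9 190. ] F [ 1.3  0.6 -0.5] op 0.0
(-120, -190, 120) tool shift [-191.5   70.9   29. ]
turn to align [-0.45  0.33 -0.19]
```

View pics/w5.png

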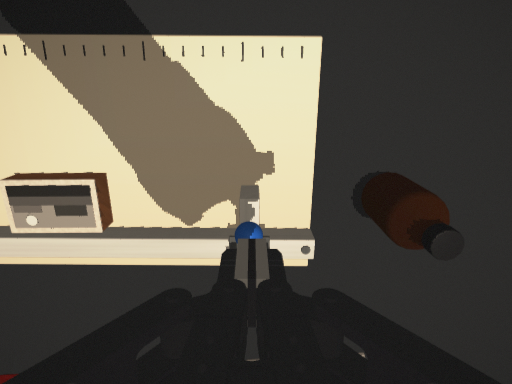

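```bash
python3 - <<'E'
from h import *
s=readout.observe();p,d=optics.grab_frame("wrist");kw=wfc("wrist",s)
for uv in [(248,232)]: print("knob",hf(onz(kw,uv,.117)),hf(onz(kw,uv,.129)))
for uv in [(101,178),(101,231),(5,180),(8,234)]: print(uv,hf(onz(kw,uv,.042)))
for uv in [(150,240),(150,258)]: print("fence",hf(onz(kw,uv,.044)))
for uv in [(240,186),(259,186)]: print("plate",hf(onz(kw,uv,.060)))
E
```

```text
knob [-53.01858632  -0.7759653   61.        ] [-58.54826819  -0.63481227  73.        ]
(101, 178) [ -78.75915454 -154.7147319   -14.        ]
(101, 231) [ -18.53553969 -162.80394496  -14.        ]
(5, 180) [ -75.95391383 -255.2792041   -14.        ]
(8, 234) [ -14.21739923 -265.78585068  -14.        ]
fence [  -9.02584616 -109.31472789  -12.        ]
fence [  13.18681917 -111.285337    -12.        ]
plate [-76.40451275  -9.48112812   4.        ]
plate [-76.52640045   9.31019413   4.        ]
```

```bash
python3 -m crank '{"translation":[[-40,0,3],[-80,0,6],[-120,0,9],[-160,20,12],[-200,60,13],[-214,100,13],[-214,145,13],[-214,185,13],[-214,200,13],[-214,200,13]],"dr":[[0,0,0],[0,0,0],[0,0,0],[0,0,0],[0,0,0],[0,0,0],[0,0,0],[0,0,0],[0,0,0],[0,0,0]]}'; python3 -c "
from h import *
goto((-86,-212,-10))"; python3 look.py scene s6.png
```

```text
time_s: 6.15
tcp_pos: [0.4197, 0.0327, 0.0448]
eef_rot: [0.522, -0.519, -0.475, 0.482]
contact_force: [0.3, -0.8, 1.3]
opening: -0.004
t 6.15 tcp hinge mm [-102.6 -214.2  -11.2] F [ 0.4 -0.7  1.3] op -0.0
(-86, -212, -10) tool shift [  2.1  -1.4 -16.6]
turn to align [-0.59  0.16 -0.3 ]
```

View pics/s6.png

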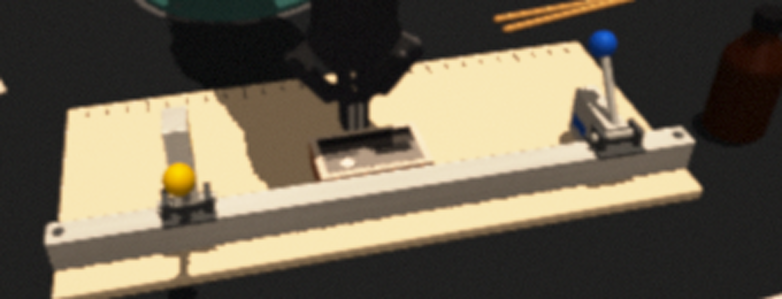

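The blue stop is down, with its knob at (603,42). The fingers are behind the print at (355,120). Next I'll press the print against the fence.

```bash
python3 -m crank '{"translation":[[0,0,-4],[0,0,-8],[0,0,-12],[0,0,-14],[0,0,-16],[0,0,-18],[0,0,-18]],"dr":[[0,0,0],[0,0,0],[0,0,0],[0,0,0],[0,0,0],[0,0,0],[0,0,0]]}'; python3 -c "
from h import *
goto()"
```

```text
time_s: 6.9
tcp_pos: [0.4381, 0.0315, 0.046]
eef_rot: [0.522, -0.519, -0.475, 0.482]
contact_force: [-2.7, 1.5, 1.9]
opening: 0.001
t 6.9 tcp hinge mm [ -84.1 -213.7  -10. ] F [-2.8  1.3  1.9] op 0.0
turn to align [-0.52  0.18 -0.25]
```

```bash
python3 -m crank '{"translation":[[0,0,-1],[0,0,-2],[0,0,-3],[0,0,-3]],"dr":[[0,0,0],[0,0,0],[0,0,0],[0,0,0]]}'; python3 -c "
from h import *
goto((-110,-300,60))"
```

```text
time_s: 7.3
tcp_pos: [0.4386, 0.0316, 0.0455]
eef_rot: [0.523, -0.518, -0.474, 0.483]
contact_force: [-17.1, 4.7, 11.5]
opening: 0.001
t 7.3 tcp hinge mm [ -83.7 -213.6  -10.5] F [-17.5   3.2  11.5] op 0.0
(-110, -300, 60) tool shift [-86.6 -69.7  27.7]
turn to align [-0.82  0.21 -0.26]
```

```bash
python3 -m crank '{"translation":[[0,0,8],[0,-15,14],[0,-50,14],[-38,-55,0],[-76,-55,-30],[-78,-40,-44],[-78,-10,-44],[-78,0,-44],[-78,0,-44]],"dr":[[0,0,0],[0,0,0],[0,0,0],[0,0,0],[0,0,0],[0,0,0],[0,0,0],[0,0,0],[0,0,0]]}'; python3 -c "
from h import *
goto((-40,-276,-10),(-40,-125,-10))"; python3 look.py scene s7.png
```

```text
time_s: 8.2
tcp_pos: [0.4749, -0.0497, 0.0443]
eef_rot: [0.524, -0.517, -0.473, 0.484]
contact_force: [-0.8, -1.1, 0.2]
opening: 0.0
t 8.2 tcp hinge mm [ -40.4 -291.5  -11.7] F [-0.7 -1.2  0.2] op 0.0
(-40, -276, -10) tool shift [15.5 -1.8 -0.5]
(-40, -125, -10) tool shift [166.5  -2.6  -1. ]
turn to align [-0.97  0.21 -0.28]
```

View pics/s7.png

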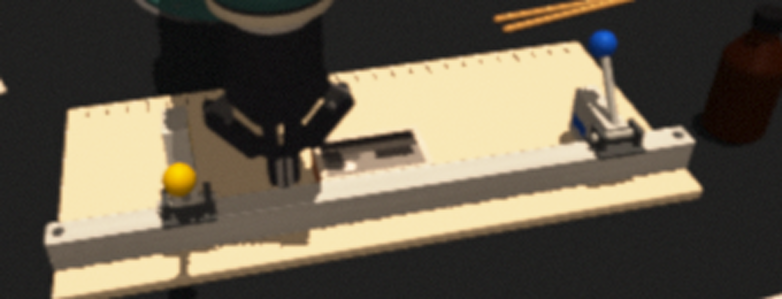

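Fingers are at the print's right end (285,165), and the yellow stop is still up. Now I'll push along the fence.

```bash
python3 -m crank '{"translation":[[10,0,0],[20,0,0],[30,0,0],[40,0,0],[50,0,0],[60,0,0],[70,0,0],[80,0,0],[90,0,0],[100,0,0]],"dr":[[0,0,0],[0,0,0],[0,0,0],[0,0,0],[0,0,0],[0,0,0],[0,0,0],[0,0,0],[0,0,0],[0,0,0]]}'; python3 -c "
from h import *
goto((-40,-125,-10))"; python3 look.py top t8.png
```

```text
time_s: 9.25
tcp_pos: [0.4839, 0.0508, 0.0448]
eef_rot: [0.523, -0.517, -0.474, 0.484]
contact_force: [-0.4, -2.2, 0.7]
opening: -0.002
t 9.25 tcp hinge mm [ -40.2 -190.6  -11.2] F [-0.2 -2.2  0.7] op -0.0
(-40, -125, -10) tool shift [65.5 -1.5 -0.5]
turn to align [-0.89  0.22 -0.27]
```

View pics/t8.png

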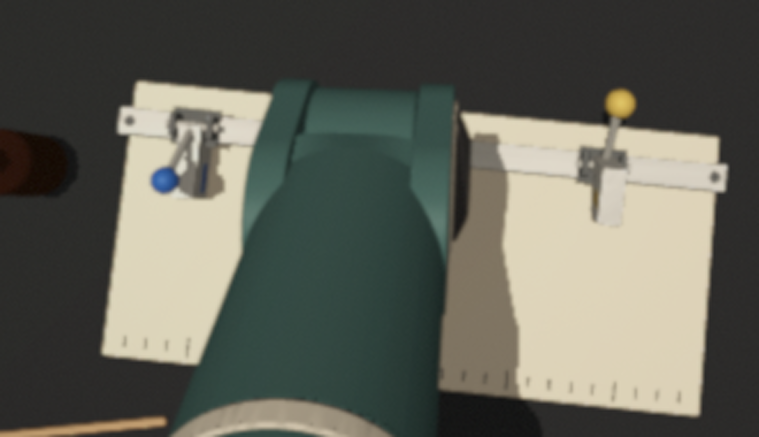

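```bash
python3 look.py wrist w8.png
```

```text
(no output)
```

View pics/w8.png

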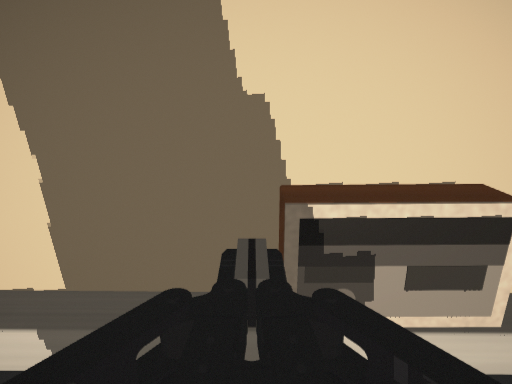

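The print (front edge at row 185–204, columns 280–512) is square with the fence. I'll continue to the stop.

```bash
python3 -m crank '{"translation":[[10,0,0],[20,0,0],[30,0,0],[38,0,0],[46,0,0],[52,0,0],[56,0,0],[60,0,0],[60,0,0]],"dr":[[0,0,0],[0,0,0],[0,0,0],[0,0,0],[0,0,0],[0,0,0],[0,0,0],[0,0,0],[0,0,0]]}'; python3 -c "
from h import *
goto((-40,-125,-10))"
```

```text
time_s: 10.25
tcp_pos: [0.4887, 0.112, 0.0444]
eef_rot: [0.523, -0.517, -0.475, 0.484]
contact_force: [0.5, 0.5, -0.6]
opening: -0.0
t 10.25 tcp hinge mm [ -40.7 -129.2  -11.6] F [ 0.5  0.6 -0.6] op -0.0
(-40, -125, -10) tool shift [ 4.1 -1.6 -0.7]
turn to align [-0.89  0.36 -0.23]
```

```bash
python3 -m crank '{"translation":[[2,0,0],[3,0,0],[4,0,0],[5,0,0],[5,0,0]],"dr":[[0,0,0],[0,0,0],[0,0,0],[0,0,0],[0,0,0]]}'; python3 -c "
from h import *
goto((-40,-125,-10))"; python3 look.py wrist w9.png
```

```text
time_s: 10.75
tcp_pos: [0.489, 0.1164, 0.0444]
eef_rot: [0.523, -0.517, -0.474, 0.484]
contact_force: [-1.6, -5.7, 2.4]
opening: 0.0
t 10.75 tcp hinge mm [ -40.8 -124.7  -11.6] F [-1.1 -5.8  2.4] op 0.0
(-40, -125, -10) tool shift [-0.3 -1.6 -0.8]
turn to align [-0.91  0.32 -0.26]
```

View pics/w9.png

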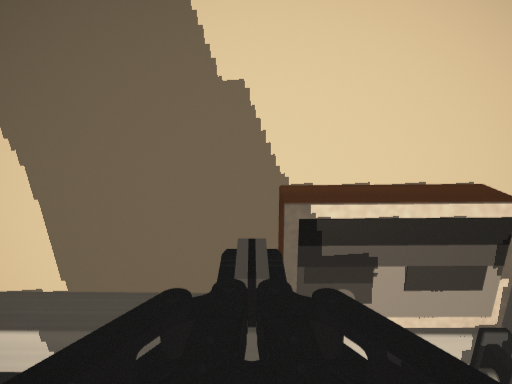

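```bash
python3 -m crank '{"translation":[[-5,0,0],[-10,0,0],[-10,-30,0],[-10,-55,10],[10,-55,45],[40,-50,66],[42,-20,66],[42,0,66],[42,1,66]],"dr":[[0,0,0],[0,0,0],[0,0,0],[0,0,0],[0,0,0],[0,0,0],[0,0,0],[0,0,0],[0,0,0]]}'; python3 -c "
from h import *
goto((-86,-80,-10))"; python3 look.py scene s10.png
```

```text
time_s: 11.7
tcp_pos: [0.4255, 0.1631, 0.0426]
eef_rot: [0.523, -0.516, -0.473, 0.485]
contact_force: [0.5, -0.4, 0.2]
opening: -0.001
t 11.7 tcp hinge mm [-108.1  -83.7  -13.4] F [ 0.5 -0.4  0.2] op -0.0
(-86, -80, -10) tool shift [  3.6  -3.8 -22.1]
turn to align [-1.06  0.34 -0.35]
```

View pics/s10.png

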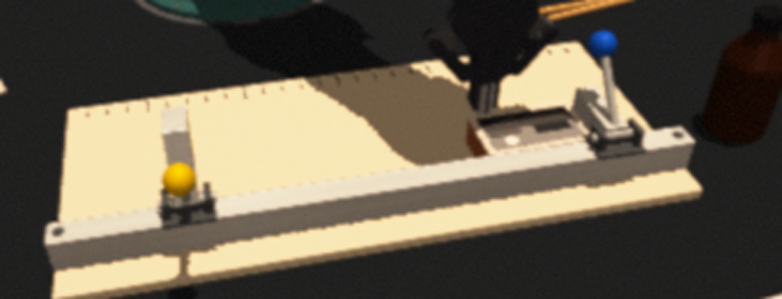

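The print is next to the blue stop, around (530,130). Next is a press from the front. The turn also trims the accumulated 1° tilt.

```bash
python3 -m crank '{"translation":[[0,-3,-8],[0,-3,-16],[0,-3,-20],[0,-3,-22],[0,-3,-24],[0,-3,-25],[0,-3,-25]],"dr":[[-1,0.3,-0.3],[-1,0.3,-0.3],[-1,0.3,-0.3],[-1,0.3,-0.3],[-1,0.3,-0.3],[-1,0.3,-0.3],[-1,0.3,-0.3]]}'; python3 -c "
from h import *
goto((-86,-80,-10))"
```

```text
time_s: 12.45
tcp_pos: [0.4492, 0.1612, 0.046]
eef_rot: [0.522, -0.52, -0.477, 0.479]
contact_force: [-13.6, 2.5, 9.3]
opening: -0.001
t 12.45 tcp hinge mm [-84.3 -83.5 -10. ] F [-13.8   1.3   9.3] op -0.0
(-86, -80, -10) tool shift [ 3.5 -0.   1.7]
turn to align [-0.23  0.06 -0.06]
```

```bash
python3 -m crank '{"translation":[[0,0,8],[0,0,25],[0,-40,40],[0,-85,50],[10,-130,50],[20,-170,50],[20,-175,50],[20,-175,50]],"dr":[[0,0,0],[0,0,0],[0,0,0],[0,0,0],[0,0,0],[0,0,0],[0,0,0],[0,0,0]]}'; python3 look.py wrist w11.png; python3 -c "
from h import *
goto((-105,0,79))"
```

```text
time_s: 13.25
tcp_pos: [0.402, 0.186, 0.2221]
eef_rot: [0.522, -0.52, -0.478, 0.478]
contact_force: [-0.7, -0.4, -1.8]
opening: -0.002
t 13.3 tcp hinge mm [-133.9  -63.5  164.9] F [ 0.2 -0.6 -0.8] op -0.0
(-105, 0, 79) tool shift [ 63.5  85.7 -29.3]
turn to align [-0.22  0.07 -0.04]
```

View pics/w11.png

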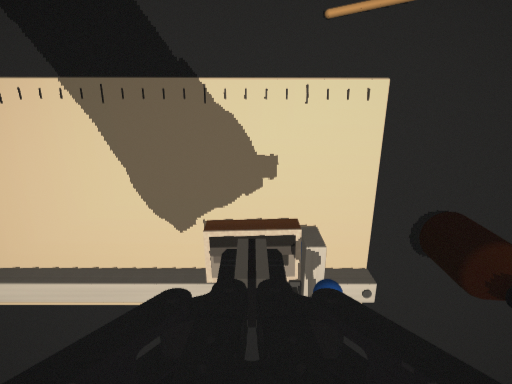

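```bash
python3 -m crank '{"translation":[[0,-20,40],[0,-20,80],[0,-20,80],[0,-20,80]],"dr":[[0,0,0],[0,0,0],[0,0,0],[0,0,0]]}'; python3 - <<'E'
from h import *
s=readout.observe();p,d=optics.grab_frame("wrist");goto()
cv2.imwrite("pics/w12.png",cv2.resize(p[190:384,180:380],None,fx=3,fy=3,interpolation=cv2.INTER_CUBIC)[:,:,::-1])
E
```

```text
time_s: 13.7
tcp_pos: [0.3213, 0.1921, 0.2404]
eef_rot: [0.522, -0.52, -0.477, 0.48]
contact_force: [0.8, -0.6, 0.4]
opening: -0.001
t 13.75 tcp hinge mm [-213.8  -63.9  184.5] F [ 1.  -0.9 -0.2] op 0.0
turn to align [-0.26  0.06 -0.09]
```

View pics/w12.png

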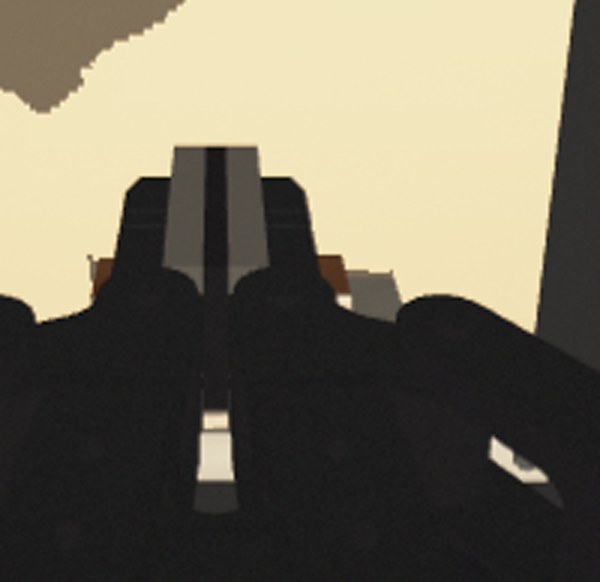

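```bash
python3 -m crank '{"translation":[[0,-5,-50],[0,-10,-100],[10,-10,-150],[30,-10,-200],[40,-10,-230],[40,-10,-230],[40,-10,-230]],"dr":[[0,0,0],[0,0,0],[0,0,0],[0,0,0],[0,0,0],[0,0,0],[0,0,0]]}'; python3 - <<'E'
from h import *
s=readout.observe();p,d=optics.grab_frame("wrist");goto()
cv2.imwrite("pics/w13.png",cv2.resize(p[0:240,100:360],None,fx=2.5,fy=2.5,interpolation=cv2.INTER_CUBIC)[:,:,::-1])
E
```

```text
time_s: 14.45
tcp_pos: [0.5552, 0.2111, 0.2475]
eef_rot: [0.522, -0.521, -0.475, 0.48]
contact_force: [-0.2, 0.1, -0.1]
opening: 0.006
t 14.5 tcp hinge mm [ 16.3 -24.6 192.1] F [-0.7  0.5  0.3] op -0.0
turn to align [-0.34 -0.01 -0.18]
```

View pics/w13.png

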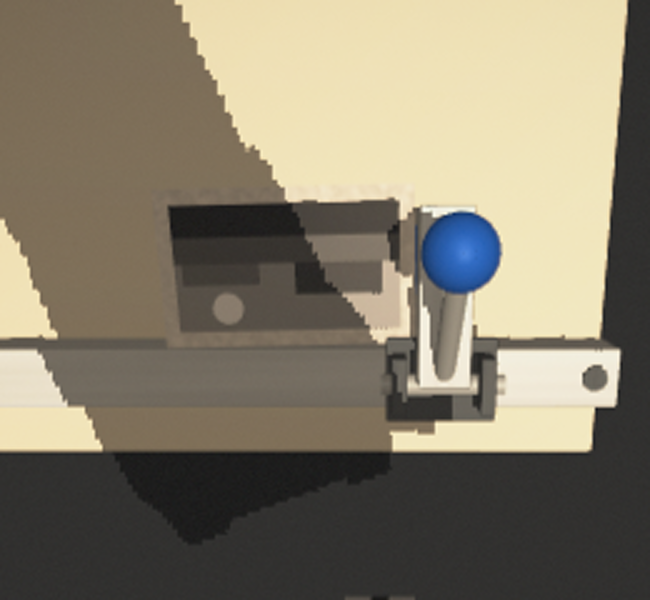

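```bash
python3 - <<'E'
from h import *
s=readout.observe();p,d=optics.grab_frame("wrist");kw=wfc("wrist",s)
for n,z,l in [("pic",.042,[(168,206),(398,200),(401,328),(180,332)]),("block",.042,[(158,193),(411,190),(170,347)]),("platetop",.062,[(414,207),(476,207)]),("fence",.044,[(100,407),(250,407),(550,407)])]:
    for c in l: print(n,hf(onz(kw,(c[0]/2.5+100-.3,c[1]/2.5-.3),z)).round(1))
# depth-based: hinge frame heights map across end of block
K,T=kw;v,u=np.mgrid[0:240,100:360];D=d[0:240,100:360]
P=np.stack([(u-K[0,2])/K[0,0]*D,-(v-K[1,2])/K[1,1]*D,-D],-1)@T[:3,:3].T+T[:3,3]
q=(P-H);X=q@FX*1000;Y=q@FY*1000;Zz=q[...,2]*1000
m=(abs(Zz+14)<5)&(D>0)
for y in range(-112,-8,8):
    a=m&(abs(Y-y)<3)&(X<-10); print(y,"top x range",X[a].min().round(1) if a.any() else None,np.percentile(X[a],99).round(1) if a.any() else None)
for x in (-68,-60,-50,-40,-30,-20):
    a=m&(abs(X-x)<3)&(Y<-5); print(x,"y range",Y[a].min().round(1),Y[a].max().round(1))
E
```

```text
pic [ -68.  -105.5  -14. ]
pic [-70.2 -17.5 -14. ]
pic [-21.8 -15.9 -14. ]
pic [ -20.1 -104.5  -14. ]
block [ -72.7 -109.   -14. ]
block [-73.8 -12.6 -14. ]
block [ -14.1 -108.9  -14. ]
platetop [-67.4 -12.1   6. ]
platetop [-67.4  10.1   6. ]
fence [  10.2 -139.   -12. ]
fence [ 10.1 -77.5 -12. ]
fence [  9.9  45.2 -12. ]
-112 top x range -72.6 -10.0
-104 top x range -72.6 -11.0
-96 top x range -73.5 -10.9
-88 top x range -73.5 -11.0
-80 top x range -73.5 -10.3
-72 top x range -73.5 -11.0
-64 top x range -73.5 -10.2
-56 top x range -74.4 -11.0
-48 top x range -74.4 -10.2
-40 top x range -74.4 -11.0
-32 top x range -74.4 -10.4
-24 top x range -75.3 -11.1
-16 top x range -75.3 -18.3
-68 y range -111.2 -11.6
-60 y range -111.1 -10.5
-50 y range -110.6 -10.4
-40 y range -110.8 -10.2
-30 y range -110.5 -10.2
-20 y range -110.3 -11.0
```

The print lies at the stop, but depth shows its leading end about 2.5 mm further out than the trailing end (~1.6° yaw). I'll square it with a two-finger press, fingers opened to 40 mm and centred at y = -72.

```bash
python3 -m crank '{"translation":[[-10,0,40],[-20,0,80],[-40,10,115],[-47,60,131],[-47,105,131],[-47,150,131],[-47,190,131],[-47,204,131],[-47,204,131]],"dr":[[0,0,0],[0,0,0],[-0.3,0,-0.2],[-0.3,0,-0.2],[-0.3,0,-0.2],[-0.3,0,-0.2],[-0.3,0,-0.2],[-0.3,0,-0.2],[-0.3,0,-0.2]]}' 40; python3 -c "
from h import *
goto((-86,-72,-12))"; python3 look.py wrist w14.png
```

```text
time_s: 15.45
tcp_pos: [0.417, 0.1748, 0.0441]
eef_rot: [0.522, -0.521, -0.477, 0.479]
contact_force: [-0.2, -0.6, 0.8]
opening: 0.464
t 15.45 tcp hinge mm [-117.6  -72.8  -11.9] F [-0.2 -0.6  0.8] op 0.46
(-86, -72, -12) tool shift [  0.8   0.  -31.6]
turn to align [-0.16  0.01 -0.04]
```

View pics/w14.png

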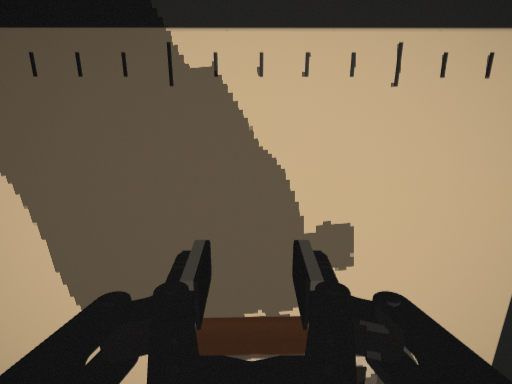

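```bash
python3 -m crank '{"translation":[[0,0,-10],[0,0,-20],[0,0,-26],[0,0,-29],[0,0,-31],[0,0,-33],[0,0,-33]],"dr":[[0,0,0],[0,0,0],[0,0,0],[0,0,0],[0,0,0],[0,0,0],[0,0,0]]}'; python3 -c "
from h import *
goto()"
```

```text
time_s: 16.2
tcp_pos: [0.4507, 0.1724, 0.0454]
eef_rot: [0.522, -0.521, -0.478, 0.478]
contact_force: [-0.4, 0.5, 0.2]
opening: 0.468
t 16.2 tcp hinge mm [-83.9 -72.3 -10.6] F [-0.4  0.5  0.2] op 0.47
turn to align [-0.08  0.02  0.03]
```

```bash
python3 -m crank '{"translation":[[0,0,-1],[0,0,-2],[0,0,-3],[0,0,-3]],"dr":[[0,0,0],[0,0,0],[0,0,0],[0,0,0]]}'; python3 -c "
from h import *
s=readout.observe();print(s['torque'])
goto()"
```

```text
time_s: 16.6
tcp_pos: [0.4509, 0.1723, 0.0449]
eef_rot: [0.523, -0.519, -0.476, 0.48]
contact_force: [-18.2, 2.8, 13.0]
opening: 0.469
[ 0.38640369  3.69539975 -0.09545506]
t 16.6 tcp hinge mm [-83.7 -72.3 -11.1] F [-18.4   1.3  13. ] op 0.47
turn to align [-0.4   0.08 -0.03]
```

```bash
python3 -m crank '{"translation":[[0,0,10],[0,0,25],[0,-40,30],[-30,-60,20],[-70,-60,-20],[-70,-50,-42],[-70,-20,-42],[-70,0,-42],[-70,0,-42]],"dr":[[0,0,0],[0,0,0],[0,0,0],[0,0,0],[0,0,0],[0,0,0],[0,0,0],[0,0,0],[0,0,0]]}' 0; python3 -c "
from h import *
goto((-42,-125,-11))"
```

```text
time_s: 17.5
tcp_pos: [0.4852, 0.0985, 0.0427]
eef_rot: [0.523, -0.519, -0.475, 0.481]
contact_force: [-0.2, -0.4, 0.9]
opening: -0.003
t 17.5 tcp hinge mm [ -43.1 -142.9  -13.3] F [-0.1 -0.4  0.9] op -0.0
(-42, -125, -11) tool shift [17.9 -2.4 -1.1]
turn to align [-0.59  0.06 -0.13]
```

```bash
python3 -m crank '{"translation":[[6,-2,0],[12,-2,0],[15,-2,0],[17,-2,0],[19,-2,0],[19,-2,0]],"dr":[[0,0,0],[0,0,0],[0,0,0],[0,0,0],[0,0,0],[0,0,0]]}'; python3 -c "
from h import *
goto((-20,-80,190))"
```

```text
time_s: 18.1
tcp_pos: [0.487, 0.1169, 0.045]
eef_rot: [0.523, -0.519, -0.475, 0.481]
contact_force: [-0.3, -4.6, 3.4]
opening: 0.003
t 18.1 tcp hinge mm [ -42.8 -124.4  -11. ] F [ 0.1 -4.6  3.4] op 0.0
(-20, -80, 190) tool shift [  43.9 -201.3  -20.9]
turn to align [-0.56  0.02 -0.16]
```

```bash
python3 -m crank '{"translation":[[-6,0,0],[-12,-20,0],[-12,-65,0],[-12,-110,0],[10,-155,-20],[40,-195,-40],[65,-203,-60],[65,-203,-60],[65,-203,-60]],"dr":[[0,0,0],[0,0,0],[0,0,0],[0,0,0],[-0.5,0,-0.2],[-0.5,0,-0.2],[-0.5,0,-0.2],[-0.5,0,-0.2],[-0.5,0,-0.2]]}'; cat > meas.py <<'E'
import sys
from h import *
s=readout.observe();p,d=optics.grab_frame("wrist");kw=wfc("wrist",s);goto()
cv2.imwrite("pics/"+sys.argv[1],cv2.resize(p[0:240,100:360],None,fx=2.5,fy=2.5,interpolation=cv2.INTER_CUBIC)[:,:,::-1])
K,T=kw;v,u=np.mgrid[0:240,60:420];D=d[0:240,60:420]
P=np.stack([(u-K[0,2])/K[0,0]*D,-(v-K[1,2])/K[1,1]*D,-D],-1)@T[:3,:3].T+T[:3,3]
q=(P-H);X=q@FX*1000;Y=q@FY*1000;Zz=q[...,2]*1000
m=(abs(Zz+14)<5)&(D>0)
for y in range(-106,-12,10):
    a=m&(abs(Y-y)<3)&(X<-10); print(y,"front x",X[a].min().round(1))
for x in (-68,-60,-50,-40,-30,-20):
    a=m&(abs(X-x)<3)&(Y<-5); print(x,"y range",Y[a].min().round(1),Y[a].max().round(1))
for y in (-140,-130): 
    a=(abs(Zz+12)<5)&(abs(Y-y)<3)&(D>0);print("fence x",y,X[a].min().round(1),X[a].max().round(1))
for y in (30,45): 
    a=(abs(Zz+12)<5)&(abs(Y-y)<3)&(D>0);print("fence x",y,X[a].min().round(1),X[a].max().round(1))
E
python3 meas.py w15.png
```

```text
time_s: 19.0
tcp_pos: [0.5544, 0.1767, 0.247]
eef_rot: [0.521, -0.521, -0.478, 0.478]
contact_force: [-0.6, -0.8, -0.2]
opening: -0.0
t 19.05 tcp hinge mm [ 18.7 -59.7 190.7] F [-0.5 -0.3 -0.2] op 0.0
turn to align [-0.11  0.    0.01]
-106 front x -73.2
-96 front x -73.2
-86 front x -73.2
-76 front x -73.2
-66 front x -73.2
-56 front x -73.2
-46 front x -73.3
-36 front x -73.3
-26 front x -73.3
-16 front x -73.3
-68 y range -110.0 -10.0
-60 y range -110.4 -10.2
-50 y range -110.1 -10.2
-40 y range -110.3 -10.2
-30 y range -110.0 -10.3
-20 y range -110.2 -10.1
fence x -140 -13.2 10.0
fence x -130 -13.3 10.0
fence x 30 -13.5 9.9
fence x 45 -13.4 9.8
```

View pics/w15.png

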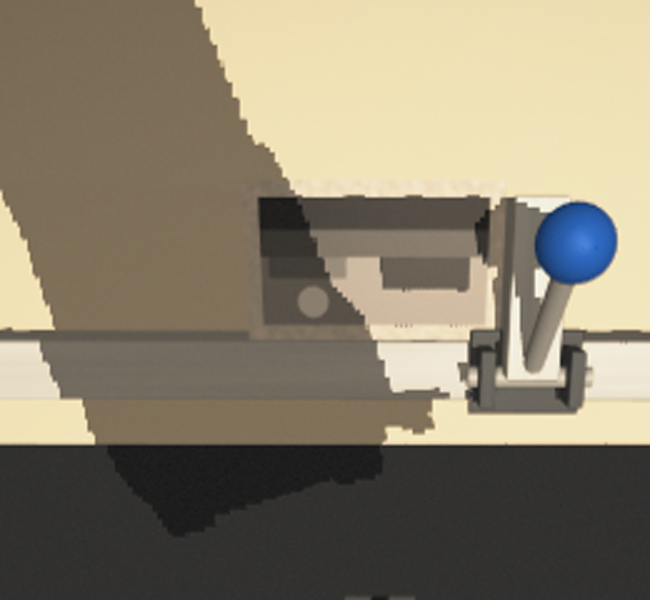

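Now square and flush: the front edge is a constant -73.2 along its length, against the fence face at -13.3, and the end is at y = -10.2. Next I'll flip the stop up.

```bash
python3 -m crank '{"translation":[[15,0,40],[30,0,80],[45,0,115],[60,30,122],[60,70,122],[60,105,122],[60,111,122],[60,111,122]],"dr":[[0,0,0],[0,0,0],[0,0,0],[0,0,0],[0,0,0],[0,0,0],[0,0,0],[0,0,0]]}'; python3 -c "
from h import *
goto((-75,0,79),(28,0,79))"
```

```text
time_s: 19.85
tcp_pos: [0.4371, 0.2453, 0.1356]
eef_rot: [0.522, -0.521, -0.476, 0.479]
contact_force: [0.4, 0.2, 1.8]
opening: 0.001
t 19.85 tcp hinge mm [-103.7   -0.8   79.6] F [0.4 0.3 1.8] op 0.0
(-75, 0, 79) tool shift [  0.8   0.5 -28.7]
(28, 0, 79) tool shift [   1.     0.2 -131.7]
turn to align [-0.19 -0.07 -0.09]
```

```bash
python3 -m crank '{"translation":[[1,0,-12],[1,0,-22],[1,0,-30],[1,0,-38],[1,0,-46],[1,0,-54],[1,0,-62],[1,0,-70],[1,0,-78],[1,0,-86]],"dr":[[0,0,0],[0,0,0],[0,0,0],[0,0,0],[0,0,0],[0,0,0],[0,0,0],[0,0,0],[0,0,0],[0,0,0]]}'; python3 -c "
from h import *
goto((28,0,79))"; python3 look.py scene s16.png
```

```text
time_s: 20.85
tcp_pos: [0.5235, 0.2386, 0.1353]
eef_rot: [0.522, -0.521, -0.476, 0.479]
contact_force: [-1.6, 0.7, 1.1]
opening: -0.001
t 20.85 tcp hinge mm [-17.    0.   79.3] F [-1.6  0.5  1.1] op -0.0
(28, 0, 79) tool shift [  0.    0.1 -45. ]
turn to align [-0.19 -0.07 -0.09]
```

View pics/s16.png

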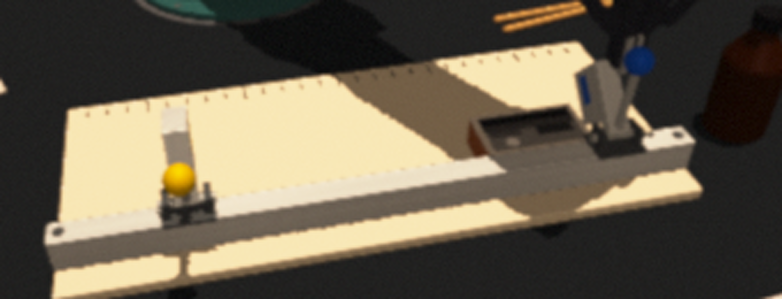

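The stop is swinging up (plate at (600,90), knob at (638,60)), and the print hasn't moved. I'll continue.

```bash
python3 -m crank '{"translation":[[0,0,-8],[0,0,-16],[0,0,-24],[0,0,-32],[0,0,-38],[0,0,-42],[0,0,-44],[0,0,-46],[0,0,-46]],"dr":[[0,0,0],[0,0,0],[0,0,0],[0,0,0],[0,0,0],[0,0,0],[0,0,0],[0,0,0],[0,0,0]]}'; python3 -c "
from h import *
goto((28,0,79))"; python3 look.py scene s17.png
```

```text
time_s: 21.8
tcp_pos: [0.5691, 0.2345, 0.1349]
eef_rot: [0.523, -0.521, -0.475, 0.479]
contact_force: [-11.5, 0.2, 2.2]
opening: -0.004
t 21.8 tcp hinge mm [28.7 -0.2 78.9] F [-11.5  -0.8   2.2] op -0.0
(28, 0, 79) tool shift [ 0.2 -0.1  0.7]
turn to align [-0.33 -0.07 -0.13]
```

View pics/s17.png

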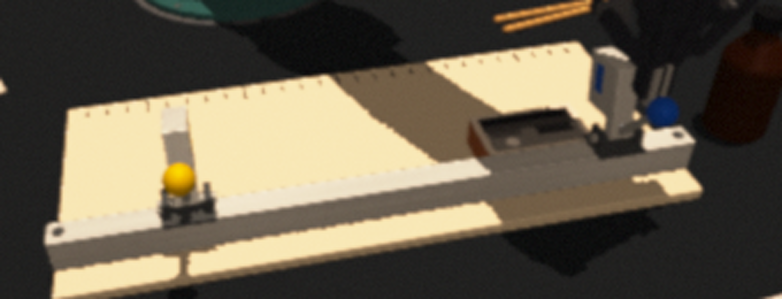

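```bash
python3 -m crank '{"translation":[[0,0,3],[0,0,6],[0,-40,6],[0,-80,6],[0,-112,6],[-30,-115,0],[-55,-115,0],[-55,-115,0],[-55,-115,0]],"dr":[[0,0,0],[0,0,0],[0,0,0],[0,0,0],[0,0,0],[-0.3,0,0],[-0.3,0,0],[-0.3,0,0],[-0.3,0,0]]}'; python3 meas.py w18.png; python3 - <<'E'
from h import *
s=readout.observe();p,d=optics.grab_frame("wrist");kw=wfc("wrist",s);c,st=blob(p,"blue");print(c,st,hf(onz(kw,c,.117)))
E
```

```text
time_s: 22.75
tcp_pos: [0.565, 0.1798, 0.2504]
eef_rot: [-0.521, 0.522, 0.477, -0.478]
contact_force: [0.3, 0.9, 0.0]
opening: -0.001
t 22.8 tcp hinge mm [ 29.2 -54.3 194.2] F [-0.1  0.5 -1.4] op 0.0
turn to align [ 0.01 -0.05 -0.1 ]
-106 front x -72.6
-96 front x -72.6
-86 front x -72.5
-76 front x -72.5
-66 front x -73.3
-56 front x -73.4
-46 front x -73.4
-36 front x -73.3
-26 front x -73.3
-16 front x -73.3
-68 y range -110.0 -10.4
-60 y range -110.5 -10.2
-50 y range -110.1 -10.6
-40 y range -109.7 -10.3
-30 y range -110.2 -10.7
-20 y range -109.9 -7.8
fence x -140 -13.3 9.8
fence x -130 -13.3 9.9
fence x 30 -13.2 10.0
fence x 45 -13.5 10.0
[315.63091483 212.42429022] [302 199  29  28 634] [50.7841928   0.08301233 61.        ]
```

View pics/w18.png

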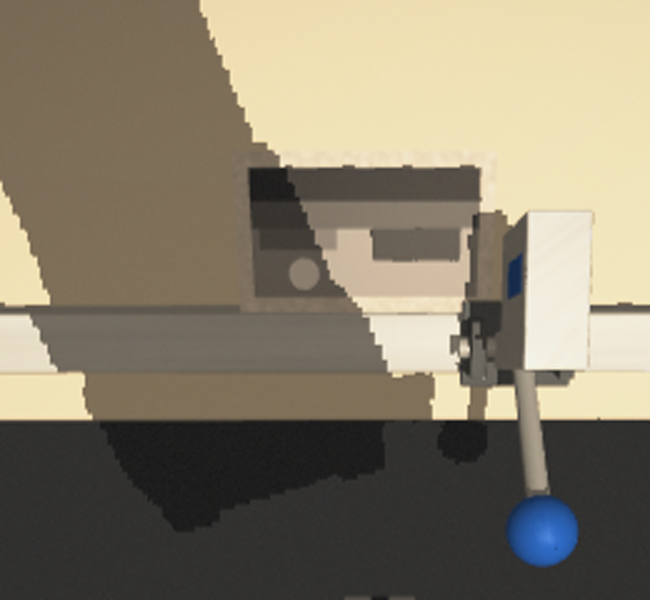

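```bash
python3 - <<'E'
from h import *
S=np.load("scene0.npz")["p"];p,_=optics.grab_frame("scene")
for q in (S,p):
    n,l,st,c=cv2.connectedComponentsWithStats(mask(q[170:230,140:220],"yellow"));i=1+np.argmax(st[1:,4]);print(c[i]+[140,170])
print(readout.observe()["time_s"])
from rig import ticket
print(ticket.finish_job())
E
```

```text
[177.50898204 197.68263473]
[177.50898204 197.68263473]
22.9
the job is handed in; nothing more can be done
None
```

I flipped the blue stop down, slid the print along the fence until it met the stop, flipped the blue stop fully up again and handed the job in at 22.9 s.

- **Disagreement along the way:** after the first pushes, depth showed the print about 1.6° out of square, its leading end roughly 2.5 mm off the fence. I corrected that with a two-finger press and a second nudge against the stop, before flipping the stop up.
- **Print:** in the last depth check its front edge is even to within 0.9 mm along its length, with fence and print 59 to 60 mm apart front to front (the block is 60 mm wide). The end at the stop is at y about -10.3 mm, against the stop's -10 mm.
- **Print, odd reading:** one end reading near the fence came out at -7.8 mm. I put it down to the stop's saddle and did not check it further.
- **Blue stop:** it is fully up. The knob is 52 mm beyond the fence's centre line, as it should be, and the last push ended against the limit at 11.5 N.
- **Yellow stop:** its knob is at exactly the same pixel in the scene camera as at the start, so it stayed up and did not move.
- **Robot:** the gripper is clear above the board and touching nothing.

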